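# Tip the hazelnuts into the shallow dish and lid it

## Task

Put the five hazelnuts from the steel scoop into the shallow white dish: carry the scoop level, bring its lip down close above the dish, and only then tip it, so that no nut bounces or rolls out. Stand the empty scoop level on the worktop again, well clear of the dish, and then put the wooden lid squarely on the dish. Leave the other things on the worktop where they are.

Things in the scene. Friction and masses are not known exactly. Their poses are not given: they have to be found in the camera images.
- scoop_handle (a point): Middle of the steel scoop's handle: a level black bar, 84 long (x) x 16 wide (y) x 20 tall mm, joined to the back wall only, 85 mm above the underside and near the centre of mass; open below it down to the nuts (23 mm up). Scoop 0.2 kg, an open-topped trough 62 wide, 138 long, walls 36 to 40 high; its x points to the open front, z up. Tip it about the line along which the fingers close (y)
- scoop_lip (a point): Middle of the scoop's lip, the open front edge where nuts leave, 60 mm wide: 80 mm ahead (+x) of the handle point, 63 mm below it (scoop axes), 22 mm above the underside. The inner floor is flat, then rises at 18 degrees to the lip, so a level scoop keeps the nuts; tipped lip down about 45 degrees they roll and slide out
- dish_rim (a point): Centre of the mouth of the shallow white ceramic dish, at the height of its rim. Round, 126 mm across at the rim, 34 mm high, walls 5 mm thick, inside 116 mm across at the mouth and 29 mm deep, floor 5 mm thick; loose, 0.6 kg; this point is 34 mm above its underside. z up
- lid_knob (a point): Grip point of the round wooden lid lying knob up on the worktop: a disc 130 mm across, 7 thick, over a boss 104 across, 5 deep, that fits loosely inside the dish's rim (the disc rests on the rim). Knob on its middle 20 to 25 thick, 42 tall. This point is on the axis, 37 mm above the boss's underside: 25 above the disc's top, 32 above the dish's rim when seated. z up
- nut_1_center (a point): Centre of a hazelnut, nearly round, 20 mm in size, 10 g; starts in the scoop
- nut_2_center (a point): Centre of a hazelnut, nearly round, 20 mm in size, 10 g; starts in the scoop
- nut_3_center (a point): Centre of a hazelnut, nearly round, 20 mm in size, 10 g; starts in the scoop
- nut_4_center (a point): Centre of a hazelnut, nearly round, 20 mm in size, 10 g; starts in the scoop
- nut_5_center (a point): Centre of a hazelnut, nearly round, 20 mm in size, 10 g; starts in the scoop
- teaspoon: Bystander: steel teaspoon, 130 x 26 x 11 mm, lying flat; origin under its middle
- lemon: Bystander: lemon, 71 x 53 x 51 mm; origin under its middle
- timer: Bystander: white kitchen timer, 62 mm across, 47 mm tall; origin under its middle
- tin: Bystander: closed round food tin, 75 mm across, 58 mm tall; origin under its middle
- cheese: Bystander: wrapped block of cheese, 73 x 102 x 37 mm; origin under its middle
- mug: Bystander: plain mug, 78 mm across, 116 mm with its handle, 101 mm tall; origin under its middle
Not all that is in view belongs to the job. Leave any blue look-alike of the part that bears scoop_handle alone.

How it is judged:
On the way, in this order (a step that is already met when the one before it is completed fails the run):
1. the scoop's lip is low over the dish (within 45 mm of the rim's height and 60 mm of the dish's middle), the scoop still near level with all five nuts in it (horizontal distance between scoop_lip and dish_rim below 0.06 m and height (world z) of scoop_lip between 0.034 and 0.079 m and angle between scoop_handle's own z axis and vertical below 0.3 rad and x of nut_1_center in the frame of scoop_lip between -0.15 and 0 m and y of nut_1_center in the frame of scoop_lip between -0.033 and 0.033 m and z of each of nut_1_center, nut_2_center, nut_3_center, nut_4_center, nut_5_center in the frame of scoop_lip above -0.03 m and x of nut_2_center in the frame of scoop_lip between -0.15 and 0 m and y of nut_2_center in the frame of scoop_lip between -0.033 and 0.033 m and x of nut_3_center in the frame of scoop_lip between -0.15 and 0 m and y of nut_3_center in the frame of scoop_lip between -0.033 and 0.033 m and x of nut_4_center in the frame of scoop_lip between -0.15 and 0 m and y of nut_4_center in the frame of scoop_lip between -0.033 and 0.033 m and x of nut_5_center in the frame of scoop_lip between -0.15 and 0 m and y of nut_5_center in the frame of scoop_lip between -0.033 and 0.033 m), for 0.2 s.
2. all five nuts lie in the dish (horizontal distance between each of nut_1_center, nut_2_center, nut_3_center, nut_4_center, nut_5_center and dish_rim below 0.057 m and z of each of nut_1_center, nut_2_center, nut_3_center, nut_4_center, nut_5_center in the frame of dish_rim below -0.003 m), for 0.2 s.
3. the scoop stands level on the worktop, clear of the dish (angle between scoop_handle's own z axis and vertical below 0.12 rad and height (world z) of scoop_handle below 0.092 m and horizontal distance between scoop_handle and dish_rim above 0.11 m), for 0.2 s.
At the end, for the whole second after the job is handed in: All nuts in the standing dish below its rim; lid on it knob up, within 9 mm of centre, resting on the rim (3 mm), level to 3.5 degrees; scoop level on the worktop, handle at least 110 mm from the dish's axis; no bystander moved by 20 mm (all of step 2 and all of step 3 and horizontal distance between lid_knob and dish_rim below 0.009 m and z of lid_knob in the frame of dish_rim between 0.028 and 0.035 m and angle between each of lid_knob, dish_rim's own z axis and vertical below 0.06 rad and height (world z) of dish_rim below 0.036 m and distance of each of teaspoon, lemon, timer, tin, cheese, mug from where it was at the start of the episode below 0.02 m); the robot touches nothing.
It fails at once if the scoop is tipped by more than 20 degrees with a nut in it while its lip is more than 50 mm above the dish's rim (angle between scoop_handle's own z axis and vertical above 0.35 rad and height (world z) of scoop_lip above 0.084 m and height (world z) of any of nut_1_center, nut_2_center, nut_3_center, nut_4_center, nut_5_center above 0.06 m).
It fails at once if a nut lies outside both the scoop and the dish ((horizontal distance between nut_1_center and dish_rim above 0.075 m and distance between nut_1_center and scoop_handle above 0.125 m) or (horizontal distance between nut_2_center and dish_rim above 0.075 m and distance between nut_2_center and scoop_handle above 0.125 m) or (horizontal distance between nut_3_center and dish_rim above 0.075 m and distance between nut_3_center and scoop_handle above 0.125 m) or (horizontal distance between nut_4_center and dish_rim above 0.075 m and distance between nut_4_center and scoop_handle above 0.125 m) or (horizontal distance between nut_5_center and dish_rim above 0.075 m and distance between nut_5_center and scoop_handle above 0.125 m)).
It fails at once if a bystander is knocked away (moved by more than 30 mm) (distance of any of teaspoon, lemon, timer, tin, cheese, mug from where it was at the start of the episode above 0.03 m).
It also fails if it takes over 67 s, if anything falls off the work surface, if the arm or the gripper's body presses on something with over 40 N, if the wrist force passes 120 N, or if a joint passes its speed limit or range.

## Robot

A 7-joint arm with a two-finger parallel gripper is mounted at the origin on a cart in front of the work surface, level with it; the furniture and walls round the work are solid. World frame = base frame: x ahead of the robot, y to its left, z up, the work surface at z = 0. Lengths are in m, angles in rad, forces in N, time in s.
With the tool pointing down it reaches from about 0.35 to 0.9 m from the base axis. Payload 8.1 kg.
Tool frame: the origin (TCP) lies midway between the tips of the shut fingers; the grasp point (between the pads) lies 19 mm behind it; z points along the fingers, y is the line along which they close (so a half turn about z gives the same grasp; the last joint's range is limited). The gripper opens to 85 mm and grips with 20 to 120 N. Pads are 22 mm wide; open, the fingers measure 114 mm over their backs; the gripper's body (76 mm by 85 mm) begins 54 mm behind the grasp point. The pads swing forward as they close: fully open they stand 13 mm farther back than shut.
Start: joints at [-1.257, 0.434, 0.025, 1.573, -0.012, 1.134, -0.075], TCP at [0.253, 0.571, 0.231] pointing down, gripper open.
Joint ranges: [-2.62, 2.62], [-0.44, 2.09], [-1.27, 1.32], [0.08, 2.57], [-1.32, 4.46], [0.12, 2], [-2.74, 2.74]. Speed limits (rad/s): [2.22, 2.22, 3.01, 3.01, 3.14, 3.14, 3.14].

## Interface

Orientations are given as a unit quaternion [w, x, y, z].
In Python, from workcell import manip gives the robot as it stands.
- The arm moves only by the tool move_arm, never from a script. Its argument "plan" is a list of rows, each an object with "dr": the turn, a rotation vector about the tool's x, y, z in rad, a list of three; "slide": the shift along the tool's x, y, z in cm, a list of three; "grip": the closure in counts, from 0 (fully open) to 255 (shut). A call has 1 to 8 rows; each row shifts and turns the commanded pose from where the row before left it, along the tool's axes as they then stand; what a row does not reach is not made up. A row lasts 1/8 s, in which the tool goes at most 62.5 mm and 10.7 degrees, less where a joint would pass 70% of its speed; a pose out of reach is approached as far as the arm can. A call is refused whole if a number of a shift passes 6.25 or a number of a turn 0.188, either way. A call with a gripper value outside its range is refused whole. The fingers move at their own pace and stop on an object; "newtons" is the grip in N (left out, the last holds). Time passes only in rows, so rows that do not move let the fingers close. It gives the time, the measured TCP pose, the force, the opening and the grip force at its end, in the units of the state.
- manip.read_state(): the state, without advancing time (a new reading comes with each control period).
- manip.capture(name): name is "scene" or "top"; returns the picture (480x640x3 uint8, red, green, blue); there is no depth.
- manip.calibration(name): a dict with "fx", "fy", "cx", "cy" (pixels), "view" (4x4, takes a point from world to camera coordinates). Camera axes: x right, y up, looking along -z (the intrinsics and any distortion apply to the point x, -y, -z); pixel columns grow to the right and rows downward; lengths in m; the calibration is good to about 2 mm. A picture is of the moment at which its call begins. calibration takes no time and is no camera call.
- manip.job_done(): hands the job in; it is judged then, once.
The state is a dict: "time_s": time; "joints": joint angles; "joint_vel": joint speeds; "effort": joint torques, N m; "eef_pos": TCP position; "orientation": TCP orientation; "wrist_force": force on the tool from outside, world axes, zero at the start; "ft_torque": the same for the moment, N m; "finger_gap": finger opening in m; "finger_force": force on a finger pad.
Only numpy, scipy, OpenCV 4.12 (cv2) and the standard library are available. Lean on these libraries where they do the work, as an engineer would, in place of code of your own. Each camera call takes 0.05 s, during which the arm holds its last target. There are 200 camera calls.

## Working session

There is one attempt and no reset: what is moved stays moved. The work goes in short steps, Python scripts to look and compute and a tool call to move; the robot and the scene stay as the last step left them, time stands still between calls to the robot, and variables do not carry over. Pictures are saved under pics/ and viewed, at most 10 in all, crops included, and the job is handed in when it is done.

Besides the shell and the picture viewer there is one more tool, called after "Request:" as name(argument=value, ...) on one line, values as JSON. move_arm: Moves the arm, as the interface text tells. Its arguments: {"type":"object","properties":{"plan":{"type":"array","items":{"type":"object","properties":{"dr":{"type":"array","items":{"type":"number"}},"slide":{"type":"array","items":{"type":"number"}},"grip":{"type":"number"}}}},"newtons":{"type":"number"}},"required":["plan"]}

```bash
mkdir -p pics
python3 - <<'E'
from workcell import manip
import cv2
for n in("scene","top"):
    im=manip.capture(n); cv2.imwrite(f"pics/{n}0.png",im[:,:,::-1])
    c=manip.calibration(n); print(n,{k:(v if k!='view' else [[round(float(x),4) for x in r] for r in v]) for k,v in c.items()})
s=manip.read_state(); print(s)
E
```

```text
scene {'fx': 513.9098051121199, 'fy': 513.9098051121199, 'cx': 330.6737334065397, 'cy': 236.67276304746576, 'view': [[0.6779, -0.735, -0.0125, -0.4587], [0.3132, 0.2734, 0.9095, -0.2295], [-0.665, -0.6205, 0.4156, -1.2485], [0.0, 0.0, 0.0, 1.0]]}
top {'fx': 467.3009451961214, 'fy': 467.3009451961214, 'cx': 322.56672681674644, 'cy': 236.0224546007007, 'view': [[0.0233, -0.9997, -0.0037, -0.0866], [0.996, 0.0228, 0.0863, -0.5634], [-0.0862, -0.0057, 0.9963, -1.2151], [0.0, 0.0, 0.0, 1.0]]}
{'time_s': 0.1, 'joints': array([-1.25659901,  0.43514115,  0.02497886,  1.57399259, -0.01164274,
        1.1340004 , -0.07509367]), 'joint_vel': array([-0.00046295, -0.0015386 , -0.0011229 , -0.00098507, -0.00072397,
        0.00189388,  0.00153681]), 'effort': array([ 3.81210877e-03, -6.71754241e+01,  1.02866918e+00, -3.16894448e+01,
        1.58814032e-02,  7.47483718e-03, -1.70068580e-05]), 'eef_pos': array([0.25287768, 0.57106856, 0.23061727]), 'orientation': array([-9.97774117e-05,  2.06935408e-01,  9.78354358e-01, -6.91001049e-04]), 'wrist_force': array([0.37231689, 0.36907455, 0.07506107]), 'ft_torque': array([-0.01199464, -0.02931875,  0.01833926]), 'finger_force': 0.0, 'finger_gap': 0.08553948907362816}
```

View pics/top0.png

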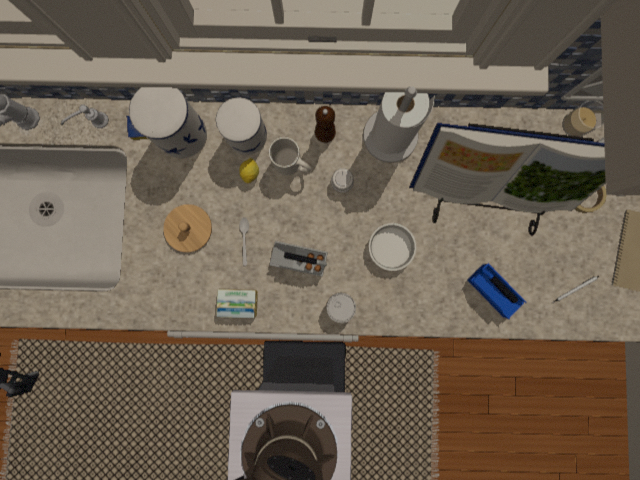

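View pics/scene0.png

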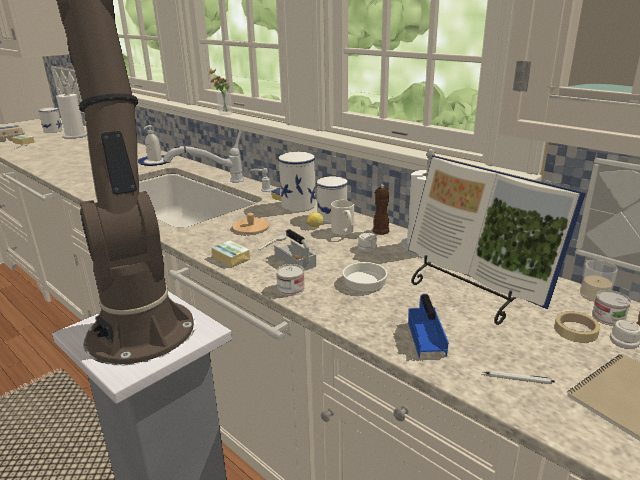

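The top view shows the scoop at about (298,259), dish (392,247), lid (188,229), cheese (236,304), tin (341,308), spoon (243,242), timer (342,180), lemon (250,171), mug (285,154), and the blue decoy at (497,290). I'll zoom in on the scoop to find which way it faces.

```bash
cat > h.py <<'E'
import numpy as np, cv2
from workcell import manip
def ray(n,u,v):
    c=manip.calibration(n); V=np.array(c["view"]); R,t=V[:3,:3],V[:3,3]
    d=R.T@np.array([(u-c["cx"])/c["fx"],-(v-c["cy"])/c["fy"],-1]); return -R.T@t,d
def onz(n,u,v,z):
    o,d=ray(n,u,v); return o+d*(z-o[2])/d[2]
def proj(n,p):
    c=manip.calibration(n); q=np.array(c["view"])@np.append(p,1)
    return np.array([c["cx"]+c["fx"]*q[0]/-q[2], c["cy"]+c["fy"]*q[1]/q[2]])
def two(a,b):
    (o1,d1),(o2,d2)=ray("top",*a),ray("scene",*b)
    A=np.stack([d1,-d2],1); s=np.linalg.lstsq(A,o2-o1,rcond=None)[0]
    p,q=o1+d1*s[0],o2+d2*s[1]; return (p+q)/2,np.linalg.norm(p-q)
def blob(im,mask,box):
    x0,y0,x1,y1=box; m=np.zeros(im.shape[:2],np.uint8); m[y0:y1,x0:x1]=mask[y0:y1,x0:x1]
    cs,_=cv2.findContours(m,cv2.RETR_EXTERNAL,cv2.CHAIN_APPROX_NONE)
    return max(cs,key=cv2.contourArea)
E
python3 - <<'E'
from h import *
t=cv2.imread("pics/top0.png"); s=cv2.imread("pics/scene0.png")
a=cv2.resize(t[225:300,255:345],None,fx=6,fy=6,interpolation=cv2.INTER_CUBIC)
b=cv2.resize(s[215:290,255:335],None,fx=6,fy=6,interpolation=cv2.INTER_CUBIC)[:450,:240*2]
a=a[:450]; a=cv2.resize(a,(400,333)); b=cv2.resize(b,(400,375))
c=np.zeros((375,800,3),np.uint8); c[:333,:400]=a; c[:,400:]=b
cv2.imwrite("pics/c0.png",c)
v=t.max(2).astype(int); 
k=blob(t,(v<45).astype(np.uint8),(270,235,335,285)); r=cv2.minAreaRect(k); print("handle top",r,cv2.contourArea(k))
vs=s.max(2)
k2=blob(s,(vs<50).astype(np.uint8),(270,215,320,275)); r2=cv2.minAreaRect(k2); print("handle scene",r2)
p,g=two(r[0],r2[0]); print("handle",p,g)
bx=cv2.boxPoints(r); print("ends z.095",[onz("top",*q,.095).round(3) for q in bx])
hsv=cv2.cvtColor(t,cv2.COLOR_BGR2HSV)
w=((hsv[...,1]<50)&(hsv[...,2]>165)).astype(np.uint8)
k=blob(t,w,(360,215,425,280)); e=cv2.fitEllipse(k); print("dish",e,onz("top",*e[0],.034))
o=((hsv[...,0]>8)&(hsv[...,0]<22)&(hsv[...,1]>110)&(hsv[...,2]>120)).astype(np.uint8)
k=blob(t,o,(155,195,220,260)); e=cv2.fitEllipse(cv2.convexHull(k)); print("lid",e,onz("top",*e[0],.012))
E
```

```text
handle top ((300.0, 257.9999694824219), (32.0799560546875, 5.846347332000732), 12.994616508483887) 142.0
handle scene ((294.5293884277344, 236.11764526367188), (18.178850173950195, 6.173948764801025), 30.963754653930664)
handle [ 0.50210405 -0.01758893  0.08662233] 0.003125430358372618
ends z.095 [array([0.504, 0.022, 0.095]), array([0.518, 0.019, 0.095]), array([ 0.502, -0.06 ,  0.095]), array([ 0.488, -0.057,  0.095])]
dish ((389.7422790527344, 249.62640380859375), (30.915559768676758, 35.643577575683594), 122.65950012207031) [ 0.53265058 -0.25064173  0.034     ]
lid ((187.06024169921875, 227.9276580810547), (46.210575103759766, 48.32142639160156), 56.07438659667969) [0.57978966 0.29075815 0.012     ]
```

View pics/c0.png

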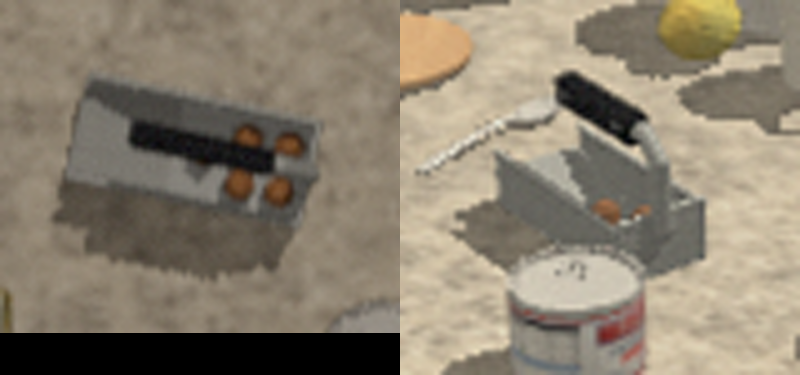

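The scoop's handle joins the back wall at its -y end, where the nuts sit. So it opens toward +y, away from the dish, with a heading of about 78°. I'll carry it to the -y side of the dish and keep that heading. Next I'll refine the dish and lid positions and compute the approach.

```bash
cat >> h.py <<'E'
from scipy.spatial.transform import Rotation as Ro
def pose():
    s=manip.read_state(); q=s["orientation"]; return s["eef_pos"],Ro.from_quat([q[1],q[2],q[3],q[0]]),s
def down(az,pitch=0):   # tool x along azimuth az, z down, then nose-down pitch about tool -y(=scoop y)
    a=np.radians(az); x=np.array([np.cos(a),np.sin(a),0]); z=np.array([0,0,-1.]); y=np.cross(z,x)
    return Ro.from_matrix(np.stack([x,y,z],1))*Ro.from_rotvec([0,-np.radians(pitch),0])
def plan(p1,R1,N,p0=None,R0=None):
    if p0 is None: p0,R0,_=pose()
    w=(R0.inv()*R1).as_rotvec()
    for i in range(N):
        R=R0*Ro.from_rotvec(w*i/N); print("dr",(w/N).round(3),"slide cm",(100*R.inv().apply((np.array(p1)-p0)/N)).round(2))
E
python3 - <<'E'
from h import *
t=cv2.imread("pics/top0.png"); s=cv2.imread("pics/scene0.png")
hsv=cv2.cvtColor(t,cv2.COLOR_BGR2HSV); print(t[247,392],t[247,372],t[225,392],t[268,392],t[247,350])
for S in (18,25,32):
    for v in (110,130,150):
        w=((hsv[...,1]<S)&(hsv[...,2]>v)).astype(np.uint8)
        k=blob(t,w,(362,218,422,278)); h=cv2.convexHull(k);(c,r)=cv2.minEnclosingCircle(k);e=cv2.fitEllipse(h); print(S,v,c,r,np.round(e[0]+e[1],1),onz("top",*e[0],.034).round(4))
for n,u,v in (("tin",341,308),("timer",342,180),("decoyhandle",508,286),("stand",437,210),("decoy lo",512,316),("decoy l",470,275),("book corner",415,190)): print(n,onz("top",u,v,.05).round(3))
p,R,st=pose()
plan([.502,-.018,.20],down(78.5),12)
E
```

```text
[149 162 170] [139 153 161] [ 91  98 104] [123 134 137] [109 125 136]Traceback (most recent call last):
  File "<stdin>", line 7, in <module>
  File "h.py", line 18, in blob
    return max(cs,key=cv2.contourArea)
ValueError: max() iterable argument is empty
```

Run:
```python
from h import *
t=cv2.imread("pics/top0.png")
def hough(box,rmin,rmax,z):
    x0,y0,x1,y1=box; g=cv2.GaussianBlur(cv2.resize(cv2.cvtColor(t[y0:y1,x0:x1],cv2.COLOR_BGR2GRAY),None,fx=4,fy=4,interpolation=cv2.INTER_CUBIC),(0,0),3)
    c=cv2.HoughCircles(g,cv2.HOUGH_GRADIENT,1,20,param1=60,param2=15,minRadius=4*rmin,maxRadius=4*rmax)
    for q in c[0][:4]: u,v=x0+(q[0]-1.5)/4,y0+(q[1]-1.5)/4; print(box[:2],round(u,1),round(v,1),"r",q[2]/4,onz("top",u,v,z).round(4))
hough((352,207,432,287),20,27,.034); hough((150,190,226,266),21,28,.012)
a=cv2.resize(t[217:277,362:422],(400,400),interpolation=cv2.INTER_CUBIC); b=cv2.resize(t[198:258,158:218],(400,400),interpolation=cv2.INTER_CUBIC)
cv2.imwrite("pics/c1.png",np.hstack([a,b]))
for n,u,v in (("tin",341,308),("timer",342,180),("decoyhandle",508,286),("stand",437,210),("decoy lo",512,316),("decoy l",470,275),("book corner",415,190)): print(n,onz("top",u,v,.05).round(3))
plan([.502,-.018,.20],down(78.5),12)
```

```text
(352, 207) 392.0 246.5 r 21.8 [ 0.541  -0.2565  0.034 ]
(352, 207) 385.5 253.5 r 22.175 [ 0.5222 -0.2396  0.034 ]
(150, 190) 186.5 227.0 r 23.975 [0.5823 0.2924 0.012 ]
tin [ 0.379 -0.125  0.05 ]
timer [ 0.712 -0.121  0.05 ]
decoyhandle [ 0.445 -0.553  0.05 ]
stand [ 0.638 -0.37   0.05 ]
decoy lo [ 0.369 -0.562  0.05 ]
decoy l [ 0.471 -0.456  0.05 ]
book corner [ 0.689 -0.313  0.05 ]
dr [-0.     0.     0.113] slide cm [-3.89 -3.65  0.26]
dr [-0.     0.     0.113] slide cm [-4.27 -3.19  0.26]
dr [-0.     0.     0.113] slide cm [-4.6  -2.69  0.26]
dr [-0.     0.     0.113] slide cm [-4.88 -2.15  0.26]
dr [-0.     0.     0.113] slide cm [-5.09 -1.59  0.26]
dr [-0.     0.     0.113] slide cm [-5.23 -1.    0.26]
dr [-0.     0.     0.113] slide cm [-5.31 -0.41  0.26]
dr [-0.     0.     0.113] slide cm [-5.33  0.19  0.26]
dr [-0.     0.     0.113] slide cm [-5.27  0.79  0.26]
dr [-0.     0.     0.113] slide cm [-5.15  1.38  0.26]
dr [-0.     0.     0.113] slide cm [-4.96  1.95  0.26]
dr [-0.     0.     0.113] slide cm [-4.71  2.5   0.26]
```

View pics/c1.png

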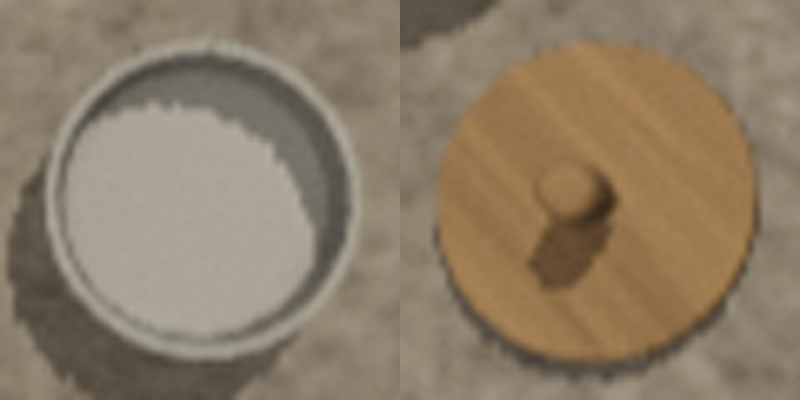

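The dish rim spans 47-358 x 40-358 in the left crop, centred at pixel (391.9, 246.4), which gives world (0.541, -0.2565). The lid's centre is pixel (187.3, 227.8), about (0.581, 0.291). Both diameters fit the sizes given. Moving to the scoop.

Request:
move_arm(plan=[{"dr": [0,0,0.113],"slide": [-3.9,-3.65,0.26],"grip": 0},{"dr": [0,0,0.113],"slide": [-4.27,-3.2,0.26],"grip": 0},{"dr": [0,0,0.113],"slide": [-4.6,-2.7,0.26],"grip": 0},{"dr": [0,0,0.113],"slide": [-4.9,-2.15,0.26],"grip": 0},{"dr": [0,0,0.113],"slide": [-5.1,-1.6,0.26],"grip": 0},{"dr": [0,0,0.113],"slide": [-5.2,-1.0,0.26],"grip": 0},{"dr": [0,0,0.113],"slide": [-5.3,-0.4,0.26],"grip": 0},{"dr": [0,0,0.113],"slide": [-5.3,0.2,0.26],"grip": 0}])

```text
time_s: 1.1
eef_pos: [0.4191, 0.1772, 0.2104]
orientation: [-0.0, 0.615, 0.789, 0.0]
wrist_force: [0.8, 0.0, 0.2]
finger_gap: 0.0853
finger_force: 0.0
```

Request:
move_arm(plan=[{"dr": [0,0,0.113],"slide": [-5.27,0.8,0.26],"grip": 0},{"dr": [0,0,0.113],"slide": [-5.15,1.4,0.26],"grip": 0},{"dr": [0,0,0.113],"slide": [-4.96,1.95,0.26],"grip": 0},{"dr": [0,0,0.113],"slide": [-4.7,2.5,0.26],"grip": 0},{"dr": [0,0,0],"slide": [0,0,0],"grip": 0},{"dr": [0,0,0],"slide": [0,0,0],"grip": 0}])

```text
time_s: 1.85
eef_pos: [0.5015, -0.0171, 0.1997]
orientation: [-0.0, 0.775, 0.632, -0.0]
wrist_force: [0.3, 1.1, -0.4]
finger_gap: 0.0854
finger_force: 0.0
```

Run:
```python
from h import *
p,R,s=pose(); print(s["time_s"],p,R.as_matrix().round(3),s["joints"].round(2))
im=manip.capture("scene")[:,:,::-1].copy(); cv2.imwrite("pics/s1.png",cv2.resize(im[150:300,200:400],(800,600),interpolation=cv2.INTER_CUBIC))
plan([.502,-.018,.066],down(78.5),4)
```

```text
1.85 [ 0.50148729 -0.01714577  0.19974232] [[ 0.2    0.98  -0.001]
 [ 0.98  -0.2    0.   ]
 [-0.    -0.001 -1.   ]] [-0.51  0.28  0.55  1.94 -0.18  0.96 -0.07]
dr [-0. -0.  0.] slide cm [-0.04  0.02  3.35]
dr [-0. -0.  0.] slide cm [-0.04  0.02  3.35]
dr [-0. -0.  0.] slide cm [-0.03  0.02  3.35]
dr [-0. -0.  0.] slide cm [-0.03  0.02  3.35]
```

View pics/s1.png

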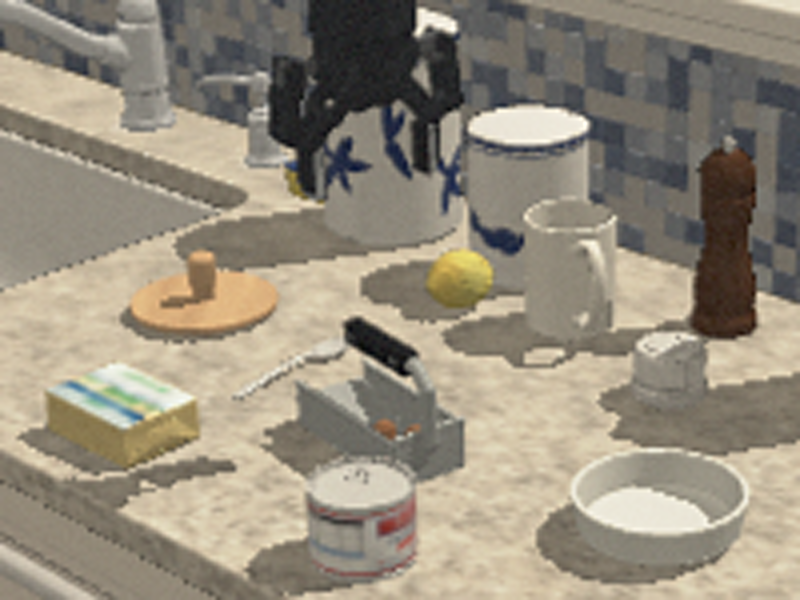

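The gripper hangs above the black handle at crop (380,345), with its fingers on either side. I'll descend and grasp.

Request:
move_arm(plan=[{"dr": [0,0,0],"slide": [-0.1,0.1,4.5],"grip": 0},{"dr": [0,0,0],"slide": [0,0,4.5],"grip": 0},{"dr": [0,0,0],"slide": [0,0,3.0],"grip": 0},{"dr": [0,0,0],"slide": [0,0,1.4],"grip": 0},{"dr": [0,0,0],"slide": [0,0,0],"grip": 0},{"dr": [0,0,0],"slide": [0,0,0],"grip": 120},{"dr": [0,0,0],"slide": [0,0,0],"grip": 180},{"dr": [0,0,0],"slide": [0,0,0],"grip": 230}], newtons=90)

```text
time_s: 2.9
eef_pos: [0.5031, -0.0186, 0.0668]
orientation: [0.0, 0.775, 0.632, 0.001]
wrist_force: [-0.2, -0.6, 0.4]
finger_gap: 0.0324
finger_force: 0.0
```

Request:
move_arm(plan=[{"grip": 255},{"grip": 255},{"grip": 255},{"grip": 255}], newtons=90)

```text
$.plan[0]: bad value
```

Run:
```python
from h import *
t=manip.capture("top")[:,:,::-1].copy()
p,R,s=pose(); print(s["time_s"],p,R.as_matrix().round(3),s["joints"].round(2),s["wrist_force"],s["ft_torque"],s["finger_gap"],s["finger_force"])
cv2.imwrite("pics/t2.png",t)
```

```text
2.95 [ 0.50300849 -0.01859001  0.06660897] [[ 0.201  0.98   0.001]
 [ 0.98  -0.201  0.   ]
 [ 0.     0.001 -1.   ]] [-0.41  0.48  0.46  2.07 -0.34  0.66  0.07] [ 0.34647199 -0.63316149  0.10171981] [0.02226643 0.01796735 0.02231553] 0.023854949149285286 0.0
```

Close fully, then lift 3 cm.

Request:
move_arm(plan=[{"dr": [0,0,0],"slide": [0,0,0],"grip": 255},{"dr": [0,0,0],"slide": [0,0,0],"grip": 255},{"dr": [0,0,0],"slide": [0,0,0],"grip": 255},{"dr": [0,0,0],"slide": [0,0,0],"grip": 255},{"dr": [0,0,0],"slide": [0,0,-0.5],"grip": 255},{"dr": [0,0,0],"slide": [0,0,-1.0],"grip": 255},{"dr": [0,0,0],"slide": [0,0,-1.5],"grip": 255},{"dr": [0,0,0],"slide": [0,0,0],"grip": 255}], newtons=90)

```text
time_s: 3.95
eef_pos: [0.5037, -0.0187, 0.0976]
orientation: [0.001, 0.775, 0.632, 0.001]
wrist_force: [0.0, 0.0, -1.9]
finger_gap: 0.0146
finger_force: 87.9
```

Run:
```python
from h import *
im=manip.capture("scene")[:,:,::-1].copy(); cv2.imwrite("pics/s2.png",cv2.resize(im[170:290,230:390],(800,600),interpolation=cv2.INTER_CUBIC))
p,R,s=pose(); print(s["time_s"],p,R.as_matrix().round(3),s["joints"].round(2),s["wrist_force"],s["ft_torque"],s["finger_gap"],s["finger_force"])
```

```text
4.0 [ 0.50326116 -0.01858148  0.09691357] [[ 0.201  0.98   0.002]
 [ 0.98  -0.201  0.   ]
 [ 0.001  0.002 -1.   ]] [-0.44  0.43  0.49  2.05 -0.3   0.73  0.04] [ 0.38088626 -1.32089007 -2.81105229] [-0.00860051 -0.00449293 -0.019146  ] 0.014844564857266242 87.84512042999268
```

View pics/s2.png

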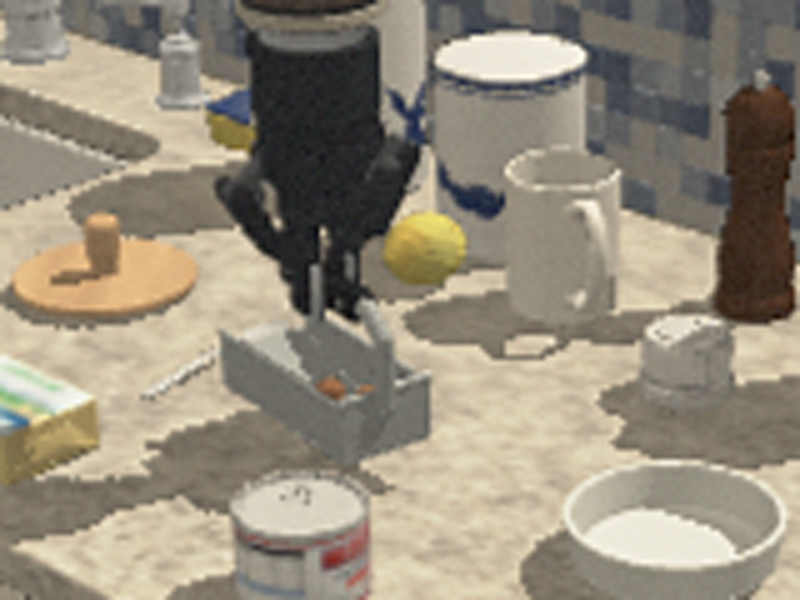

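The scoop is lifted level with the nuts visible at the back (330,385). Now I'll raise it and carry it smoothly to the -y side of the dish.

Request:
move_arm(plan=[{"dr": [0,0,0],"slide": [0,0,-1.5],"grip": 255},{"dr": [0,0,0],"slide": [0,0,-2.5],"grip": 255},{"dr": [0,0,0],"slide": [-0.5,0.12,-1.8],"grip": 255},{"dr": [0,0,0],"slide": [-1.5,0.38,-0.6],"grip": 255},{"dr": [0,0,0],"slide": [-2.5,0.62,0],"grip": 255},{"dr": [0,0,0],"slide": [-3.5,0.88,0],"grip": 255},{"dr": [0,0,0],"slide": [-4,1.0,0],"grip": 255},{"dr": [0,0,0],"slide": [-4,1.0,0],"grip": 255}])

```text
time_s: 5.0
eef_pos: [0.5091, -0.1856, 0.1598]
orientation: [-0.0, 0.775, 0.632, -0.0]
wrist_force: [0.5, 1.4, -2.1]
finger_gap: 0.0145
finger_force: 88.0
```

Request:
move_arm(plan=[{"dr": [0,0,0],"slide": [-4,1.0,0],"grip": 255},{"dr": [0,0,0],"slide": [-4,1.0,0],"grip": 255},{"dr": [0,0,0],"slide": [-3.5,0.88,0],"grip": 255},{"dr": [0,0,0],"slide": [-3,0.75,0],"grip": 255},{"dr": [0,0,0],"slide": [-2,0.5,0],"grip": 255},{"dr": [0,0,0],"slide": [-1,0.25,0],"grip": 255},{"dr": [0,0,0],"slide": [-0.5,0.12,0],"grip": 255},{"dr": [0,0,0],"slide": [0,0,0],"grip": 255}])

```text
time_s: 6.0
eef_pos: [0.5179, -0.3682, 0.16]
orientation: [-0.0, 0.775, 0.632, 0.0]
wrist_force: [-0.5, 0.2, -2.0]
finger_gap: 0.0142
finger_force: 88.0
```

Run:
```python
from h import *
t=manip.capture("top")[:,:,::-1].copy()
im=manip.capture("scene")[:,:,::-1].copy(); a=cv2.resize(im[180:330,300:460],(427,400),interpolation=cv2.INTER_CUBIC)
b=cv2.resize(t[197:317,360:470],(367,400),interpolation=cv2.INTER_CUBIC)
cv2.imwrite("pics/s3.png",np.hstack([a,b]))
p,R,s=pose(); print(s["time_s"],p,R.as_matrix().round(3),s["joints"].round(2),s["wrist_force"],s["finger_gap"],s["finger_force"])
```

```text
6.1 [ 0.51808021 -0.36770369  0.16005683] [[ 0.199  0.98   0.   ]
 [ 0.98  -0.199  0.001]
 [ 0.001 -0.    -1.   ]] [ 0.17  0.55  0.55  1.66 -0.33  1.02  0.63] [-1.01279158 -0.44619261 -1.88636242] 0.014801937545705576 87.96964287757874
```

View pics/s3.png

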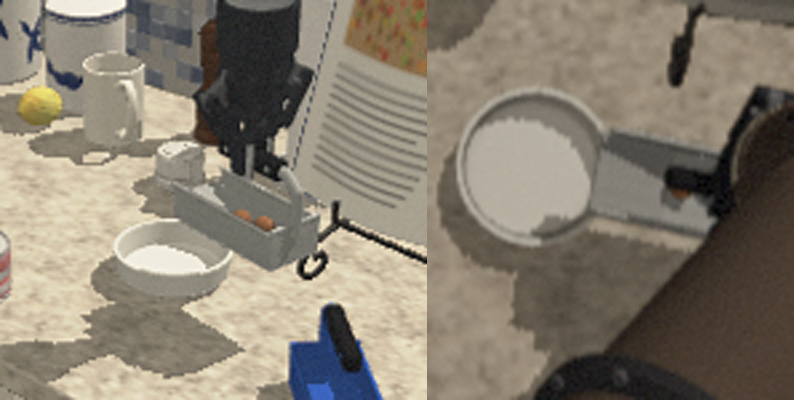

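The scoop is level with its lip at (593,178) over the dish's right side, in line with the dish's centre, and the nuts are inside. Next I'll lower it to put the lip at about z = 0.066, then compute a tip that pivots on the lip.

Request:
move_arm(plan=[{"dr": [0,0,0],"slide": [0,0,0.8],"grip": 255},{"dr": [0,0,0],"slide": [0,0,1.2],"grip": 255},{"dr": [0,0,0],"slide": [0,0,1.5],"grip": 255},{"dr": [0,0,0],"slide": [0,0,1.0],"grip": 255},{"dr": [0,0,0],"slide": [0,0,0.5],"grip": 255},{"dr": [0,0,0],"slide": [0,0,0],"grip": 255},{"dr": [0,0,0],"slide": [0,0,0],"grip": 255},{"dr": [0,0,0],"slide": [0,0,0],"grip": 255}])

```text
time_s: 7.1
eef_pos: [0.518, -0.369, 0.1106]
orientation: [0.0, 0.775, 0.632, 0.0]
wrist_force: [0.2, 0.2, -1.8]
finger_gap: 0.0146
finger_force: 88.0
```

```bash
cat >> h.py <<'E'
LT=np.array([.080,0,.044])   # lip in tool axes
D=np.array([.541,-.2565,.034])
def lip():
    p,R,s=pose(); L=p+R.apply(LT); h=R.apply([1,0,0]); h[2]=0; h/=np.linalg.norm(h)
    print("t",s["time_s"],"tcp",p.round(4),"lip",L.round(4),"rel dish along",((L-D)@h).round(4),"horiz",np.linalg.norm((L-D)[:2]).round(4),"tilt",np.degrees(np.arccos(-R.as_matrix()[2,2])).round(1),"gap",s["finger_gap"].round(4),s["wrist_force"].round(1),"j",s["joints"].round(2))
E
python3 - <<'E'
from h import *
lip()
th=0
for d in (4,4,4,3,2.5,2.5,2.5,2.5):
    dR=Ro.from_rotvec([0,-np.radians(d),0]); s=100*(LT-dR.apply(LT)); print(d,np.radians(d).round(3),s.round(2))
E
```

```text
Traceback (most recent call last):
  File "h.py", line 34, in lip
    print("t",s["time_s"],"tcp",p.round(4),"lip",L.round(4),"rel dish along",((L-D)@h).round(4),"horiz",np.linalg.norm((L-D)[:2]).round(4),"tilt",np.degrees(np.arccos(-R.as_matrix()[2,2])).round(1),"gap",s["finger_gap"].round(4),s["wrist_force"].round(1),"j",s["joints"].round(2))
                                                                                                                                                                                                            ^^^^^^^^^^^^^^^^^^^^^
AttributeError: 'float' object has no attribute 'round'
```

Tip the first 15° with the lip held in place, pause so the nuts settle at the foot of the ramp, then go on to 20°.

Request:
move_arm(plan=[{"dr": [0,-0.07,0],"slide": [0.33,0,-0.55],"grip": 255},{"dr": [0,-0.07,0],"slide": [0.33,0,-0.55],"grip": 255},{"dr": [0,-0.07,0],"slide": [0.33,0,-0.55],"grip": 255},{"dr": [0,-0.052,0],"slide": [0.24,0,-0.41],"grip": 255},{"dr": [0,0,0],"slide": [0,0,0],"grip": 255},{"dr": [0,0,0],"slide": [0,0,0],"grip": 255},{"dr": [0,-0.044,0],"slide": [0.2,0,-0.35],"grip": 255},{"dr": [0,-0.044,0],"slide": [0.2,0,-0.35],"grip": 255}])

```text
time_s: 8.1
eef_pos: [0.5209, -0.3508, 0.1354]
orientation: [0.11, 0.764, 0.621, -0.135]
wrist_force: [0.1, 0.2, -2.6]
finger_gap: 0.0148
finger_force: 88.1
```

```bash
sed -i 's/s\["finger_gap"\].round(4)/s["finger_gap"]/' h.py
python3 - <<'E'
from h import *
lip()
t=manip.capture("top")[:,:,::-1].copy()
im=manip.capture("scene")[:,:,::-1].copy(); a=cv2.resize(im[180:330,300:460],(427,400),interpolation=cv2.INTER_CUBIC)
b=cv2.resize(t[197:317,360:470],(367,400),interpolation=cv2.INTER_CUBIC)
cv2.imwrite("pics/s4.png",np.hstack([a,b]))
E
```

```text
t 8.1 tcp [ 0.5209 -0.3508  0.1354] lip [ 0.5332 -0.292   0.0666] rel dish along -0.0363 horiz 0.0363 tilt 20.1 gap 0.014775632052178515 [ 0.1  0.2 -2.6] j [-0.21  0.6   0.77  1.83 -0.1   0.76  0.31]
```

View pics/s4.png

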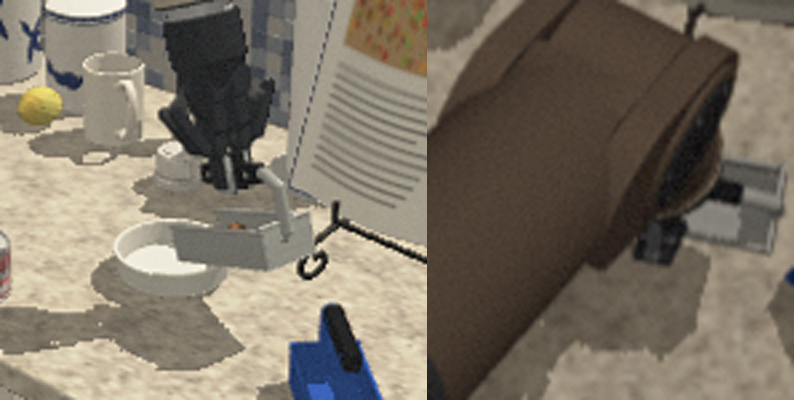

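The lip stayed put and the tilt is 20°. A nut shows at (236,227), already moved forward. I'll tip on to 40° while lowering the lip by about 12 mm.

Request:
move_arm(plan=[{"dr": [0,-0.044,0],"slide": [0.26,0,-0.21],"grip": 255},{"dr": [0,-0.044,0],"slide": [0.26,0,-0.21],"grip": 255},{"dr": [0,-0.044,0],"slide": [0.27,0,-0.22],"grip": 255},{"dr": [0,-0.044,0],"slide": [0.27,0,-0.22],"grip": 255},{"dr": [0,-0.044,0],"slide": [0.28,0,-0.22],"grip": 255},{"dr": [0,-0.044,0],"slide": [0.28,0,-0.22],"grip": 255},{"dr": [0,-0.044,0],"slide": [0.28,0,-0.23],"grip": 255},{"dr": [0,-0.044,0],"slide": [0.28,0,-0.23],"grip": 255}])

```text
time_s: 9.2
eef_pos: [0.527, -0.3232, 0.1398]
orientation: [0.217, 0.728, 0.593, -0.267]
wrist_force: [0.6, 0.0, -1.0]
finger_gap: 0.0146
finger_force: 88.2
```

Request:
move_arm(plan=[{"dr": [0,-0.044,0],"slide": [0.2,0,-0.35],"grip": 255},{"dr": [0,-0.044,0],"slide": [0.2,0,-0.35],"grip": 255},{"dr": [0,-0.044,0],"slide": [0.2,0,-0.35],"grip": 255},{"dr": [0,-0.044,0],"slide": [0.2,0,-0.35],"grip": 255},{"dr": [0,-0.044,0],"slide": [0.2,0,-0.35],"grip": 255},{"dr": [0,0,0],"slide": [0,0,0],"grip": 255},{"dr": [0,0,0],"slide": [0,0,0],"grip": 255},{"dr": [0,0,0],"slide": [0,0,0],"grip": 255}])

```text
time_s: 10.2
eef_pos: [0.5309, -0.3038, 0.1454]
orientation: [0.281, 0.694, 0.566, -0.344]
wrist_force: [-0.2, -0.4, -2.3]
finger_gap: 0.0145
finger_force: 88.2
```

Run:
```python
from h import *
lip()
t=manip.capture("top")[:,:,::-1].copy()
im=manip.capture("scene")[:,:,::-1].copy(); a=cv2.resize(im[180:330,300:460],(427,400),interpolation=cv2.INTER_CUBIC)
b=cv2.resize(t[197:317,360:470],(367,400),interpolation=cv2.INTER_CUBIC)
cv2.imwrite("pics/s5.png",np.hstack([a,b]))
```

```text
t 10.2 tcp [ 0.5309 -0.3038  0.1454] lip [ 0.5336 -0.2908  0.055 ] rel dish along -0.0351 horiz 0.0351 tilt 52.8 gap 0.014452001857415832 [-0.2 -0.4 -2.3] j [-0.72  0.98  1.12  1.93  0.12  0.7  -0.14]
```

View pics/s5.png

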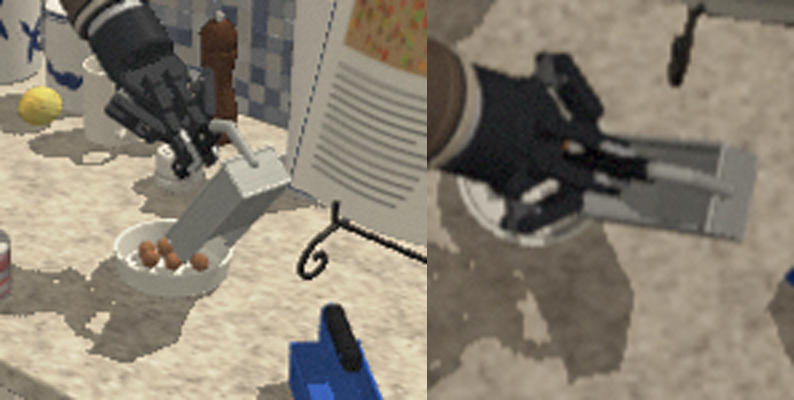

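All five nuts are in the dish, at (150,247), (147,258), (165,245), (172,262) and (200,261), and the scoop is empty. I'll lift it off, level it and take it back to its first place.

Request:
move_arm(plan=[{"dr": [0,0,0],"slide": [-1.6,0,-1.2],"grip": 255},{"dr": [0,0,0],"slide": [-2.4,0,-1.8],"grip": 255},{"dr": [0,0.12,0],"slide": [-1.0,0,-0.8],"grip": 255},{"dr": [0,0.16,0],"slide": [0,0,0],"grip": 255},{"dr": [0,0.16,0],"slide": [0,0,0],"grip": 255},{"dr": [0,0.16,0],"slide": [0,0,0],"grip": 255},{"dr": [0,0.16,0],"slide": [0,0,0],"grip": 255},{"dr": [0,0.16,0],"slide": [0,0,0],"grip": 255}])

```text
time_s: 11.3
eef_pos: [0.5308, -0.3042, 0.2106]
orientation: [0.001, 0.775, 0.632, 0.002]
wrist_force: [0.5, -0.5, -3.8]
finger_gap: 0.0145
finger_force: 88.1
```

Run:
```python
from h import *
lip(); plan([.503,-.0187,.16],down(78.5),7)
```

```text
t 11.3 tcp [ 0.5308 -0.3042  0.2106] lip [ 0.547  -0.2258  0.1668] rel dish along 0.0313 horiz 0.0313 tilt 0.3 gap 0.01448875082414273 [ 0.5 -0.5 -3.8] j [-0.04  0.49  0.71  1.68 -0.35  1.1   0.57]
dr [ 0.001 -0.    -0.   ] slide cm [ 3.91 -1.21  0.73]
dr [ 0.001 -0.    -0.   ] slide cm [ 3.92 -1.21  0.73]
dr [ 0.001 -0.    -0.   ] slide cm [ 3.92 -1.21  0.73]
dr [ 0.001 -0.    -0.   ] slide cm [ 3.92 -1.21  0.73]
dr [ 0.001 -0.    -0.   ] slide cm [ 3.92 -1.21  0.73]
dr [ 0.001 -0.    -0.   ] slide cm [ 3.92 -1.2   0.72]
dr [ 0.001 -0.    -0.   ] slide cm [ 3.92 -1.2   0.72]
```

Request:
move_arm(plan=[{"dr": [0,0,0],"slide": [3.9,-1.2,0],"grip": 255},{"dr": [0,0,0],"slide": [3.9,-1.2,0],"grip": 255},{"dr": [0,0,0],"slide": [3.9,-1.2,0.5],"grip": 255},{"dr": [0,0,0],"slide": [3.9,-1.2,1.5],"grip": 255},{"dr": [0,0,0],"slide": [3.9,-1.2,1.5],"grip": 255},{"dr": [0,0,0],"slide": [3.9,-1.2,1.5],"grip": 255},{"dr": [0,0,0],"slide": [4.0,-1.25,1.5],"grip": 255},{"dr": [0,0,0],"slide": [0,0,2.5],"grip": 255}])

```text
time_s: 12.3
eef_pos: [0.5037, -0.015, 0.1181]
orientation: [0.001, 0.773, 0.634, 0.0]
wrist_force: [0.2, -0.7, -2.3]
finger_gap: 0.0147
finger_force: 88.4
```

Run:
```python
from h import *
lip(); plan([.503,-.0187,.067],down(78.5),1)
```

```text
t 12.3 tcp [ 0.5037 -0.015   0.1181] lip [0.5193 0.0635 0.0741] rel dish along 0.3096 horiz 0.3207 tilt 0.1 gap 0.014652690026850563 [ 0.2 -0.7 -2.3] j [-0.56  0.42  0.65  2.04 -0.36  0.79  0.1 ]
dr [ 0.002 -0.     0.004] slide cm [-0.38  0.    5.11]
```

Request:
move_arm(plan=[{"dr": [0,0,0],"slide": [0,0,2.0],"grip": 255},{"dr": [0,0,0],"slide": [0,0,1.5],"grip": 255},{"dr": [0,0,0],"slide": [0,0,0.8],"grip": 255},{"dr": [0,0,0],"slide": [0,0,0.5],"grip": 255},{"dr": [0,0,0],"slide": [0,0,0.2],"grip": 255},{"dr": [0,0,0],"slide": [0,0,0],"grip": 255},{"dr": [0,0,0],"slide": [0,0,0],"grip": 255}])

```text
time_s: 13.18
eef_pos: [0.5036, -0.0181, 0.0675]
orientation: [0.001, 0.775, 0.632, -0.001]
wrist_force: [0.3, -0.6, -2.1]
finger_gap: 0.0147
finger_force: 88.3
```

Run:
```python
from h import *
lip()
```

```text
t 13.175 tcp [ 0.5036 -0.0181  0.0675] lip [0.5196 0.0602 0.0233] rel dish along 0.306 horiz 0.3174 tilt 0.1 gap 0.01472263983294623 [ 0.3 -0.6 -2.1] j [-0.5   0.5   0.59  2.08 -0.43  0.68  0.17]
```

Request:
move_arm(plan=[{"dr": [0,0,0],"slide": [0,0,0.1],"grip": 255},{"dr": [0,0,0],"slide": [0,0,0],"grip": 255},{"dr": [0,0,0],"slide": [0,0,0],"grip": 215},{"dr": [0,0,0],"slide": [0,0,0],"grip": 180},{"dr": [0,0,0],"slide": [0,0,0],"grip": 100},{"dr": [0,0,0],"slide": [0,0,0],"grip": 0},{"dr": [0,0,0],"slide": [0,0,0],"grip": 0},{"dr": [0,0,0],"slide": [0,0,-1.0],"grip": 0}])

```text
time_s: 14.18
eef_pos: [0.5028, -0.0181, 0.0761]
orientation: [0.0, 0.775, 0.632, -0.001]
wrist_force: [0.1, -0.2, 0.1]
finger_gap: 0.0856
finger_force: 0.0
```

Request:
move_arm(plan=[{"dr": [0,0,0],"slide": [0,0,-3.0],"grip": 0},{"dr": [0,0,0],"slide": [0,0,-5.0],"grip": 0},{"dr": [0,0,0],"slide": [0,0,-3.0],"grip": 0},{"dr": [0,0,0],"slide": [0,0,0],"grip": 0}])

```text
time_s: 14.68
eef_pos: [0.5049, -0.018, 0.1888]
orientation: [0.002, 0.775, 0.632, 0.001]
wrist_force: [-0.2, 1.1, -1.4]
finger_gap: 0.0856
finger_force: 0.0
```

Run:
```python
from h import *
lip(); plan([.581,.291,.15],down(105),8)
t=manip.capture("top")[:,:,::-1].copy(); s=manip.capture("scene")[:,:,::-1].copy(); cv2.imwrite("pics/t6.png",t); cv2.imwrite("pics/s6.png",s)
k=blob(s,(s.max(2)<50).astype(np.uint8),(270,222,320,262)); r=cv2.minAreaRect(k); print("handle scene",r)
hs=cv2.cvtColor(s,cv2.COLOR_BGR2HSV); m=((hs[...,0]<16)&(hs[...,1]>90)&(hs[...,2]>50)).astype(np.uint8)
n,_,st,c=cv2.connectedComponentsWithStats(m[255:300,335:395]); print(st.tolist(),(c+[335,255]).round(1).tolist())
```

```text
t 14.675 tcp [ 0.5049 -0.018   0.1888] lip [0.5211 0.0604 0.1448] rel dish along 0.3064 horiz 0.3175 tilt 0.3 gap 0.08555608616261567 [-0.2  1.1 -1.4] j [-0.63  0.33  0.72  1.96 -0.26  0.94  0.02]
dr [ 0.001  0.    -0.058] slide cm [3.97 0.15 0.49]
dr [ 0.001  0.    -0.058] slide cm [3.96 0.38 0.49]
dr [ 0.001  0.    -0.058] slide cm [3.93 0.61 0.49]
dr [ 0.001  0.    -0.058] slide cm [3.89 0.84 0.49]
dr [ 0.001  0.    -0.058] slide cm [3.83 1.07 0.49]
dr [ 0.001  0.    -0.058] slide cm [3.76 1.29 0.49]
dr [ 0.001  0.    -0.058] slide cm [3.68 1.5  0.49]
dr [ 0.001  0.    -0.058] slide cm [3.59 1.71 0.49]
handle scene ((294.5617980957031, 236.1011199951172), (18.231964111328125, 5.935988426208496), 32.0053825378418)
[[0, 0, 60, 45, 2553], [17, 14, 16, 12, 117], [37, 20, 6, 6, 30]] [[364.6, 277.1], [359.3, 274.9], [374.4, 277.6]]
```

The scoop's handle is back at its first pixel (294.6,236.1), so it stands level. I'll check the knob's position across both views.

Run:
```python
from h import *
t=cv2.imread("pics/t6.png"); s=cv2.imread("pics/s6.png")
print("knobtop(top px)",onz("top",183.4,226,.054).round(4), "disc",onz("top",187.3,227.8,.012).round(4))
hs=cv2.cvtColor(s,cv2.COLOR_BGR2HSV)
m=((hs[...,0]>5)&(hs[...,0]<22)&(hs[...,1]>70)&(hs[...,2]>120)).astype(np.uint8)
k=blob(s,m,(222,195,278,250)); x,y,w,h=cv2.boundingRect(k); print("scene lid box",x,y,w,h)
M=np.zeros(m.shape,np.uint8); cv2.drawContours(M,[k],-1,1,-1)
for r in range(y,y+h,2):
    c=np.flatnonzero(M[r]); print(r,c.min(),c.max(),end=" | ")
for c0 in ((.581,.291),(.5823,.2924)):
    print("\nproj knob top",proj("scene",[*c0,.054]),"grip",proj("scene",[*c0,.037]),"disc",[proj("scene",[c0[0]+.065*np.cos(a),c0[1]+.065*np.sin(a),.012]).round(1).tolist() for a in np.radians([47,137,227,317])])
```

```text
knobtop(top px) [0.5805 0.288  0.054 ] disc [0.5801 0.2901 0.012 ]
scene lid box 232 212 38 22
212 249 251 | 214 247 253 | 216 247 253 | 218 244 261 | 220 238 266 | 222 234 268 | 224 233 269 | 226 232 268 | 228 233 267 | 230 234 263 | 232 240 258 | 
proj knob top [250.60596827 213.41748139] grip [250.98098879 217.92264605] disc [[252.7, 217.5], [232.9, 225.2], [250.3, 232.0], [270.1, 223.7]]

proj knob top [250.64099172 213.21372765] grip [251.01551416 217.71535766] disc [[252.7, 217.3], [233.0, 225.0], [250.3, 231.7], [270.1, 223.5]]
```

Run:
```python
from h import *
plan([.580,.290,.13],down(90),8)
```

```text
dr [ 0.     0.    -0.025] slide cm [3.96 0.17 0.7 ]
dr [ 0.     0.    -0.025] slide cm [3.96 0.27 0.7 ]
dr [ 0.     0.    -0.025] slide cm [3.95 0.37 0.7 ]
dr [ 0.     0.    -0.025] slide cm [3.94 0.47 0.7 ]
dr [ 0.     0.    -0.025] slide cm [3.92 0.57 0.7 ]
dr [ 0.     0.    -0.025] slide cm [3.91 0.67 0.7 ]
dr [ 0.     0.    -0.025] slide cm [3.89 0.76 0.7 ]
dr [ 0.     0.    -0.025] slide cm [3.87 0.86 0.7 ]
```

Request:
move_arm(plan=[{"dr": [0,0,-0.025],"slide": [3.95,0.17,0],"grip": 0},{"dr": [0,0,-0.025],"slide": [3.95,0.27,0.5],"grip": 0},{"dr": [0,0,-0.025],"slide": [3.95,0.37,0.5],"grip": 0},{"dr": [0,0,-0.025],"slide": [3.95,0.47,0.6],"grip": 0},{"dr": [0,0,-0.025],"slide": [3.9,0.57,1.0],"grip": 0},{"dr": [0,0,-0.025],"slide": [3.9,0.67,1.0],"grip": 0},{"dr": [0,0,-0.025],"slide": [3.9,0.76,1.0],"grip": 0},{"dr": [0,0,-0.025],"slide": [3.9,0.86,1.0],"grip": 0}])

```text
time_s: 15.78
eef_pos: [0.5803, 0.2914, 0.128]
orientation: [0.0, 0.707, 0.707, -0.002]
wrist_force: [-0.1, -1.2, -0.1]
finger_gap: 0.0854
finger_force: 0.0
```

Request:
move_arm(plan=[{"dr": [0,0,0],"slide": [0,0,0],"grip": 60},{"dr": [0,0,0],"slide": [0,0,0],"grip": 60},{"dr": [0,0,0],"slide": [0,0,0],"grip": 60}], newtons=40)

```text
time_s: 16.15
eef_pos: [0.5806, 0.2884, 0.1296]
orientation: [0.001, 0.709, 0.706, -0.001]
wrist_force: [0.9, -0.5, -1.2]
finger_gap: 0.0655
finger_force: 0.0
```

Run:
```python
from h import *
lip(); plan([.580,.290,.02],down(90),4)
im=manip.capture("scene")[:,:,::-1].copy(); cv2.imwrite("pics/s7.png",im)
p=pose()[0]; print(proj("scene",p))
```

```text
t 16.15 tcp [0.5806 0.2884 0.1296] lip [0.5809 0.3682 0.0854] rel dish along 0.6249 horiz 0.626 tilt 0.1 gap 0.06547235867710538 [ 0.9 -0.5 -1.2] j [-0.9   0.61  0.56  1.66 -0.38  0.98 -0.22]
dr [-0.     0.001 -0.001] slide cm [ 0.05 -0.01  2.74]
dr [-0.     0.001 -0.001] slide cm [ 0.05 -0.02  2.74]
dr [-0.     0.001 -0.001] slide cm [ 0.04 -0.02  2.74]
dr [-0.     0.001 -0.001] slide cm [ 0.04 -0.02  2.74]
[249.29124885 193.07737624]
```

Request:
move_arm(plan=[{"dr": [0,0,0],"slide": [0.1,0,3.0],"grip": 60},{"dr": [0,0,0],"slide": [0,0,3.5],"grip": 60},{"dr": [0,0,0],"slide": [0,0,2.5],"grip": 60},{"dr": [0,0,0],"slide": [0,0,1.4],"grip": 60},{"dr": [0,0,0],"slide": [0,0,0.4],"grip": 60},{"dr": [0,0,0],"slide": [0,0,0],"grip": 60},{"dr": [0,0,0],"slide": [0,0,0],"grip": 120},{"dr": [0,0,0],"slide": [0,0,0],"grip": 160}], newtons=40)

```text
time_s: 17.2
eef_pos: [0.5808, 0.2908, 0.0223]
orientation: [0.001, 0.708, 0.706, -0.0]
wrist_force: [-0.0, 0.3, -0.8]
finger_gap: 0.0321
finger_force: 0.0
```

Request:
move_arm(plan=[{"dr": [0,0,0],"slide": [0,0,0],"grip": 200},{"dr": [0,0,0],"slide": [0,0,0],"grip": 255},{"dr": [0,0,0],"slide": [0,0,0],"grip": 255},{"dr": [0,0,0],"slide": [0,0,0],"grip": 255}], newtons=60)

```text
time_s: 17.7
eef_pos: [0.5807, 0.2908, 0.0224]
orientation: [0.001, 0.708, 0.706, -0.0]
wrist_force: [-1.7, -0.2, 6.5]
finger_gap: 0.0232
finger_force: 58.6
```

Run:
```python
from h import *
lip()
s=manip.capture("scene")[:,:,::-1].copy(); hs=cv2.cvtColor(s,cv2.COLOR_BGR2HSV)
m=((hs[...,0]>5)&(hs[...,0]<22)&(hs[...,1]>70)&(hs[...,2]>100)).astype(np.uint8)
k=blob(s,m,(222,195,278,250)); print("lid box",cv2.boundingRect(k))
```

```text
t 17.7 tcp [0.5807 0.2908 0.0224] lip [ 0.5809  0.3707 -0.0217] rel dish along 0.6273 horiz 0.6285 tilt 0.1 gap 0.023191522750243047 [-1.7 -0.2  6.5] j [-0.86  0.74  0.49  1.73 -0.46  0.79 -0.15]
lid box (232, 212, 38, 22)
```

The knob is gripped at a gap of 23 mm. I'll lift the lid and carry it above the dish.

Request:
move_arm(plan=[{"dr": [0,0,0],"slide": [0,0,-2.0],"grip": 255},{"dr": [0,0,0],"slide": [0,0,-5.0],"grip": 255},{"dr": [0,0,0],"slide": [0,0,-6.0],"grip": 255},{"dr": [0,0,0],"slide": [-2.0,-0.2,-4.0],"grip": 255},{"dr": [0,0,0],"slide": [-4.0,-0.3,-1.0],"grip": 255},{"dr": [0,0,0],"slide": [-5.0,-0.4,0],"grip": 255},{"dr": [0,0,0],"slide": [-5.0,-0.4,0],"grip": 255},{"dr": [0,0,0],"slide": [-5.0,-0.4,0],"grip": 255}])

```text
time_s: 18.75
eef_pos: [0.5628, 0.0792, 0.2033]
orientation: [0.001, 0.708, 0.706, -0.0]
wrist_force: [0.7, 0.2, -2.1]
finger_gap: 0.0229
finger_force: 59.1
```

Request:
move_arm(plan=[{"dr": [0,0,0],"slide": [-5.0,-0.4,0],"grip": 255},{"dr": [0,0,0],"slide": [-5.0,-0.4,0],"grip": 255},{"dr": [0,0,0],"slide": [-5.0,-0.4,0],"grip": 255},{"dr": [0,0,0],"slide": [-5.0,-0.4,0],"grip": 255},{"dr": [0,0,0],"slide": [-5.0,-0.4,0],"grip": 255},{"dr": [0,0,0],"slide": [-4.0,-0.3,0],"grip": 255},{"dr": [0,0,0],"slide": [-3.0,0,0],"grip": 255},{"dr": [0,0,0],"slide": [-1.5,0,0],"grip": 255}])

```text
time_s: 19.75
eef_pos: [0.5388, -0.2561, 0.2037]
orientation: [0.001, 0.709, 0.705, -0.001]
wrist_force: [-0.3, 0.6, -1.4]
finger_gap: 0.0229
finger_force: 59.0
```

Run:
```python
from h import *
lip(); plan([.541,-.2565,.11],down(90),4)
```

```text
t 19.75 tcp [ 0.5388 -0.2561  0.2037] lip [ 0.5392 -0.1762  0.1595] rel dish along 0.0803 horiz 0.0803 tilt 0.2 gap 0.02291500655799482 [-0.3  0.6 -1.4] j [-0.11  0.47  0.68  1.72 -0.32  1.07  0.66]
dr [ 0.     0.001 -0.001] slide cm [-0.    0.05  2.34]
dr [ 0.     0.001 -0.001] slide cm [-0.    0.05  2.34]
dr [ 0.     0.001 -0.001] slide cm [-0.01  0.05  2.34]
dr [ 0.     0.001 -0.001] slide cm [-0.01  0.05  2.34]
```

Request:
move_arm(plan=[{"dr": [0,0,0],"slide": [0,0.2,4.0],"grip": 255},{"dr": [0,0,0],"slide": [0,0,4.0],"grip": 255},{"dr": [0,0,0],"slide": [0,0,2.5],"grip": 255},{"dr": [0,0,0],"slide": [0,0,1.4],"grip": 255},{"dr": [0,0,0],"slide": [0,0,0],"grip": 255},{"dr": [0,0,0],"slide": [0,0,0],"grip": 255}])

```text
time_s: 20.5
eef_pos: [0.5421, -0.2545, 0.0848]
orientation: [0.001, 0.708, 0.706, -0.0]
wrist_force: [-0.3, 0.5, -0.2]
finger_gap: 0.0227
finger_force: 59.1
```

Run:
```python
from h import *
lip()
s=manip.capture("scene")[:,:,::-1].copy(); cv2.imwrite("pics/s8f.png",s)
p=pose()[0]
hs=cv2.cvtColor(s,cv2.COLOR_BGR2HSV)
m=((hs[...,0]>5)&(hs[...,0]<22)&(hs[...,1]>70)&(hs[...,2]>100)).astype(np.uint8)
k=blob(s,m,(325,225,410,300)); print("lid box",cv2.boundingRect(k))
def box(c,z,r): q=np.array([proj("scene",[c[0]+r*np.cos(a),c[1]+r*np.sin(a),z]) for a in np.linspace(0,6.28,200)]); return q.min(0).round(1),q.max(0).round(1)
print("pred lid disc bottom",box(p,p[2]-.0224+.005,.065),"disc top",box(p,p[2]-.0224+.012,.065))
print("pred dish rim",box(D,.034,.063))
cv2.imwrite("pics/s8.png",cv2.resize(s[215:315,310:430],(720,600),interpolation=cv2.INTER_CUBIC))
```

```text
t 20.5 tcp [ 0.5421 -0.2545  0.0848] lip [ 0.5423 -0.1746  0.0406] rel dish along 0.0819 horiz 0.0819 tilt 0.2 gap 0.022692026225665695 [-0.3  0.5 -0.2] j [-0.05  0.6   0.59  1.83 -0.44  0.84  0.75]
lid box (341, 244, 48, 35)
pred lid disc bottom (array([341.5, 250.9]), array([388.6, 272.5])) disc top (array([341.5, 248.7]), array([388.7, 270.1]))
pred dish rim (array([342.6, 261.8]), array([387.8, 283.5]))
```

View pics/s8.png

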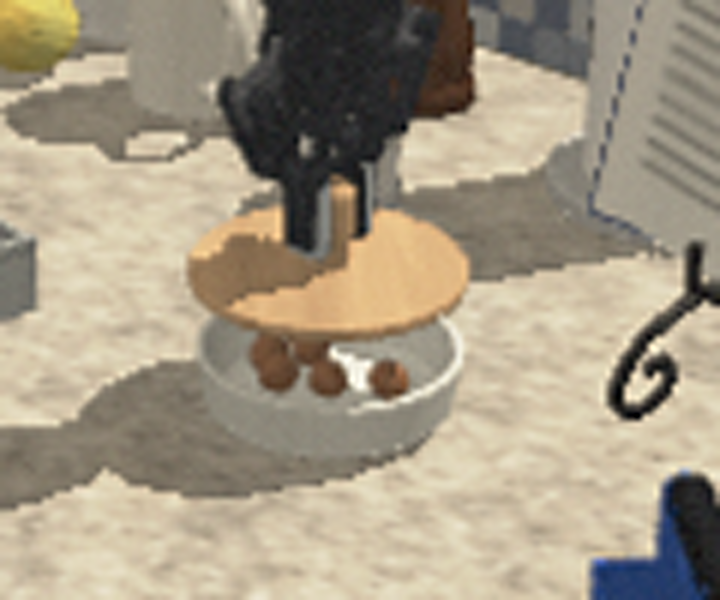

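The lid is centred over the dish: lid edges at 188-470, rim at 198-464, and all five nuts visible inside. I'll correct by about 2 mm and lower.

Request:
move_arm(plan=[{"dr": [0,0,0],"slide": [-0.2,-0.1,1.0],"grip": 255},{"dr": [0,0,0],"slide": [0,0,1.0],"grip": 255},{"dr": [0,0,0],"slide": [0,0,0.7],"grip": 255},{"dr": [0,0,0],"slide": [0,0,0.4],"grip": 255},{"dr": [0,0,0],"slide": [0,0,0.15],"grip": 255},{"dr": [0,0,0],"slide": [0,0,0],"grip": 255},{"dr": [0,0,0],"slide": [0,0,0],"grip": 255}])

```text
time_s: 21.42
eef_pos: [0.5402, -0.2564, 0.0514]
orientation: [0.001, 0.708, 0.706, -0.001]
wrist_force: [-2.0, 0.8, 3.6]
finger_gap: 0.023
finger_force: 59.5
```

Run:
```python
from h import *
lip()
```

```text
t 21.425 tcp [ 0.5402 -0.2564  0.0514] lip [ 0.5404 -0.1764  0.0072] rel dish along 0.0801 horiz 0.0801 tilt 0.1 gap 0.02300827805791277 [-2.   0.8  3.6] j [-0.02  0.65  0.56  1.85 -0.47  0.77  0.79]
```

Contact comes exactly at the expected height (z = 0.0514, +3.6 N), so the lid is seated. I'll release and withdraw.

Request:
move_arm(plan=[{"dr": [0,0,0],"slide": [0,0,0],"grip": 210},{"dr": [0,0,0],"slide": [0,0,0],"grip": 150},{"dr": [0,0,0],"slide": [0,0,0],"grip": 80},{"dr": [0,0,0],"slide": [0,0,0],"grip": 60},{"dr": [0,0,0],"slide": [0,0,-1.0],"grip": 60},{"dr": [0,0,0],"slide": [0,0,-3.0],"grip": 60},{"dr": [0,0,0],"slide": [0,0,-5.0],"grip": 60},{"dr": [0,0,0],"slide": [0,0,-5.0],"grip": 60}])

```text
time_s: 22.42
eef_pos: [0.5401, -0.2562, 0.1932]
orientation: [0.001, 0.708, 0.706, -0.001]
wrist_force: [1.2, -0.2, 0.0]
finger_gap: 0.0657
finger_force: 0.0
```

Request:
move_arm(plan=[{"dr": [0,0,0],"slide": [4.0,0,-3.0],"grip": 60},{"dr": [0,0,0],"slide": [5.0,0,0],"grip": 60},{"dr": [0,0,0],"slide": [5.0,0,0],"grip": 60},{"dr": [0,0,0],"slide": [5.0,0,0],"grip": 60},{"dr": [0,0,0],"slide": [4.0,0,0],"grip": 60},{"dr": [0,0,0],"slide": [2.0,0,0],"grip": 60},{"dr": [0,0,0],"slide": [0,0,0],"grip": 60}])

```text
time_s: 23.3
eef_pos: [0.5409, -0.0043, 0.2211]
orientation: [0.0, 0.707, 0.708, -0.001]
wrist_force: [-0.4, -0.5, -0.7]
finger_gap: 0.0653
finger_force: 0.0
```

Run:
```python
from h import *
lip()
s=manip.capture("scene")[:,:,::-1].copy(); t=manip.capture("top")[:,:,::-1].copy()
def box(c,z,r,n): q=np.array([proj(n,[c[0]+r*np.cos(a),c[1]+r*np.sin(a),z]) for a in np.linspace(0,6.28,200)]); return q.min(0).round(1).tolist(),q.max(0).round(1).tolist()
for n,im,b in (("scene",s,(325,225,410,300)),("top",t,(360,215,425,280))):
    hs=cv2.cvtColor(im,cv2.COLOR_BGR2HSV); m=((hs[...,0]>5)&(hs[...,0]<22)&(hs[...,1]>80)&(hs[...,2]>100)).astype(np.uint8)
    k=blob(im,m,b); x,y,w,h=cv2.boundingRect(k); print(n,"lid px",(x,y),(x+w-1,y+h-1),"pred disc top",box(D,.041,.065,n))
k=blob(s,(s.max(2)<50).astype(np.uint8),(270,222,320,262)); print("handle scene",cv2.minAreaRect(k))
s0=cv2.imread("pics/scene0.png"); d=(cv2.absdiff(s,s0).max(2)>60).astype(np.uint8); d=cv2.morphologyEx(d,cv2.MORPH_OPEN,np.ones((3,3)))
n,_,st,c=cv2.connectedComponentsWithStats(d); print([x[:5].tolist() for x in st[1:] if x[4]>25])
```

```text
t 23.3 tcp [ 0.5409 -0.0043  0.2211] lip [0.5408 0.0757 0.177 ] rel dish along 0.3322 horiz 0.3322 tilt 0.1 gap 0.06528316466094779 [-0.4 -0.5 -0.7] j [-0.6   0.35  0.68  1.83 -0.25  1.05  0.17]
scene lid px (341, 255) (387, 282) pred disc top ([341.8, 259.4], [388.6, 281.6])
top lid px (367, 222) (416, 271) pred disc top ([367.5, 221.6], [417.3, 271.3])
handle scene ((294.5617980957031, 236.1011199951172), (18.231964111328125, 5.935988426208496), 32.0053825378418)
[[57, 0, 53, 106, 3692], [113, 0, 206, 162, 11975], [79, 101, 9, 11, 74], [86, 119, 20, 69, 684], [137, 134, 22, 30, 460], [303, 160, 14, 24, 180], [279, 163, 18, 26, 248], [138, 165, 18, 10, 143], [139, 178, 15, 19, 212], [85, 195, 12, 8, 66], [151, 198, 15, 45, 282], [247, 217, 7, 9, 53], [73, 221, 23, 62, 608], [231, 228, 25, 8, 91], [163, 252, 4, 10, 35], [348, 264, 37, 20, 449], [213, 266, 25, 8, 117], [83, 359, 9, 5, 32]]
```

```bash
python3 -c "
from workcell import manip
print(manip.job_done())"
```

```text
the job is handed in; nothing more can be done
None
```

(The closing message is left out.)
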